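Pack the capped sample jars and snap the tub shut

TASK

Collect the two capped sample jars from the capper's catch tray into the white clip tub, leaving the jar without a cap in the tray. Then put the tub's lid on and press it down until it snaps fully home under both side clips, and keep pressing: finish with the gripper still on the lid, pushing it firmly down.

Things in the scene. Friction and masses are not known exactly. Their poses are not given: they have to be found in the camera images.
- jar_a_mid (a point): Centre (half-way up) of a capped sample jar: upright amber glass cylinder 30 mm in diameter, 46 mm high, the top 13 mm a white cap of the same diameter, 50 g. Stands in the catch tray, which has a 4 mm floor and walls 20 mm high. z up.
- jar_b_mid (a point): Centre of the second capped sample jar, the same as the first.
- jar_open: The sample jar without a cap, to be left: amber cup 30 mm in diameter, 40 mm high, in the same tray. Origin at the centre of its underside. The three jars stand in a row along the tray's y, about 62 mm apart, in any order.
- tray: Steel catch tray in front of the white jar capper (one fixed piece). Origin at the centre of the tray's underside; outside 140 mm along its x, 220 mm along its y, walls 4 mm thick and 20 mm high. The capper begins 190 mm from the origin along +y and is 230 mm high.
- tub: White open tub fixed on an aluminium bench plate. Origin on the bench under its centre. Outside 130 mm along its x, 160 mm along its y; walls 5 mm; inner floor 11 mm, rim 71 mm above the origin. A sprung grey clip, 50 mm wide, stands outside the middle of each y end and rises to 88 mm; its sloping nose reaches 3.5 mm in over the edge of the lid.
- lid_grip (a point): Centre of the grip rib on the tub's loose white lid, lying rib up on the bench. Rib 14 mm thick along the lid's x, 70 mm long along y, 30 mm high; this point is half-way up, 15 mm above the lid's plate, 31 mm above the bench. With the lid home it is 92 mm above the tub's origin, over its centre, lid x and y along the tub's (either way round).
- clip_left (a joint): Outward travel of the sprung clip at the tub's +y end, m: 0 at rest or snapped over the lid, about 0.0035 while the lid's edge passes.
- clip_right (a joint): The same for the clip at the tub's -y end.
- lid_under (a point): Centre of the underside of the lid's plate, 21 mm below the rib's centre. Plate 130 mm (x) by 160 mm (y), 6 mm thick with a 3 mm thick edge; lid 120 g; a round-edged rim reaches 10 mm below it and fits inside the tub with 2 to 3 mm play. Home: this point is level with the tub's rim.
- tub_rim (a point): Centre of the tub's mouth, level with its rim. The clips first resist the lid about 12 mm above home; the push grows to some 8 to 14 N, drops suddenly about 6 mm above home as the noses are pushed clear, and the clips snap over the lid's edge 2 mm above home. Keep pushing: at home the lid stops hard on the rim.

How it is judged (in metres and radians):
On the way, in this order (a step that is already met when the one before it is completed fails the run):
1. both capped jars are in the tub (x of jar_a_mid in the frame of tub between -0.06 and 0.06 m and y of jar_a_mid in the frame of tub between -0.075 and 0.075 m and z of jar_a_mid in the frame of tub between 0.01 and 0.05 m and x of jar_b_mid in the frame of tub between -0.06 and 0.06 m and y of jar_b_mid in the frame of tub between -0.075 and 0.075 m and z of jar_b_mid in the frame of tub between 0.01 and 0.05 m), for 0.2 s.
2. the lid is snapped fully home under both clips (z of lid_grip in the frame of tub between 0.086 and 0.094 m and horizontal distance between lid_grip and tub below 0.005 m and angle between lid_grip's own z axis and vertical below 0.05 rad and value of joint each of clip_left, clip_right below 0.0015 m), for 0.2 s.
At the end, for the whole second after the job is handed in: Both capped jars are in the tub; the lid is within 2 mm of home and 5 mm of centre, both clips sprung back over it; the gripper touches it and it is pressed onto the tub with over 5 N (its weight included) through the last second; the open jar stands upright in the tray (all of step 1 and all of step 2 and contact force between lid and tub above 5 N and contact force between the fingers and lid above 2 N and x of jar_open in the frame of tray between -0.066 and 0.066 m and y of jar_open in the frame of tray between -0.106 and 0.106 m and angle between jar_open's own z axis and vertical below 0.3 rad and height (world z) of jar_open below 0.015 m); the arm keeps its last pose, push and grip.
It also fails if it takes over 72 s, if anything falls off the work surface, if the arm or the gripper's body presses on something with over 40 N, if the wrist force passes 120 N, or if a joint passes its speed limit or range.

ROBOT

A 7-joint arm with a two-finger parallel gripper is mounted at the origin on the work surface. World frame = base frame: x ahead of the robot, y to its left, z up, the work surface at z = 0. Lengths are in mm, angles in rad, forces in N, time in s.
With the tool pointing down it reaches from about 425 to 925 mm from the base axis. Payload 6.8 kg.
Tool frame: the origin (TCP) lies midway between the tips of the shut fingers; the grasp point (between the pads) lies tcp_to_grasp behind it (tcp_to_grasp is the distance from the TCP to the grasp point, in mm); x points along the fingers, y is the direction in which the jaws open and shut, and the axes are right-handed (so a half turn about x gives the same grasp; the last joint's range is limited). The gripper opens to 88 mm and grips with 3 to 60 N. Pads are 20 mm wide; open, the fingers measure 115 mm over their backs; the gripper's body (75 mm by 178 mm) begins 61 mm behind the grasp point.
Start: joints at [-1.404, 0.477, 0.022, 1.555, -0.011, 1.109, -0.083], TCP at [183.16, 649.692, 222.664] pointing down, gripper open.
Joint ranges: [-2.96, 2.96], [-0.34, 2.1], [-1.41, 1.46], [0.24, 2.44], [-1.37, 4.51], [0.17, 1.92], [-2.96, 2.96]. Speed limits (rad/s): [2.39, 2.39, 3.14, 3.14, 3.14, 3.14, 3.14].

INTERFACE

Orientations are given as a 3x3 rotation matrix whose columns are the frame's x, y, z axes.
In Python, from workcell import * gives the robot as it stands.
- The arm moves only by the tool drive_tool, never from a script. Its argument "steps" is a list that holds one entry, the list of rows, each a list of 4 numbers: the shift along the world's x, y, z in m, then the turn about the world's z in rad. A call has 1 to 5 rows; each row is the pose to reach, as a shift and turn from the pose commanded when the call began; what a row does not reach only later rows make up. A row lasts 1/10 s, in which the tool goes at most 50 mm and 8.59 degrees, less where a joint would pass 70% of its speed; a pose out of reach is approached as far as the arm can. A call with a gripper value outside its range is refused whole. "claw" is the finger opening in m, from 0 to 0.0878, set as the call begins (left out, the last holds). The fingers move at their own pace and stop on an object; "force" is the grip in N (left out, the last holds). Time passes only in rows, so rows that repeat a pose let the fingers close. It gives the time, the measured TCP pose, the force and the opening at its end, in the units of the state.
- read_state(): the state, without advancing time (a new reading comes with each control period).
- capture(name): name is "scene" or "top"; returns the picture (420x560x3 uint8, red, green, blue); there is no depth.
- camera_params(name): a dict with "fov_y" (degrees; the focal length in pixels is half the picture's height over the tangent of half this angle, whatever the lens; pixels are square), "cx", "cy" (the principal point, pixels), "xyz" and "attitude" of the camera in the world. Camera axes: x right, y up, looking along -z (the intrinsics and any distortion apply to the point x, -y, -z); pixel columns grow to the right and rows downward; lengths in mm; the calibration is good to about 2 mm. A picture is of the moment at which its call begins. camera_params takes no time and is no camera call.
- hand_in(): hands the job in, once; it reports no verdict.
The state is a dict: "time_s": time; "joint_positions": joint angles; "joint_velocities": joint speeds; "tau": joint torques, N m; "position": TCP position; "orientation": TCP orientation; "ft_force": force on the tool from outside, world axes, zero at the start; "moment": the same for the moment, N m; "finger_gap": opening from 0.0 (shut) to 1.0 (fully open).
Only numpy, scipy, OpenCV 4.12 (cv2) and the standard library are available. Lean on these libraries where they do the work, as an engineer would, in place of code of your own. Each camera call takes 0.05 s, during which the arm holds its last target. There are 200 camera calls.

## Working session

There is one attempt and no reset: what is moved stays moved. The work goes in short steps, Python scripts to look and compute and a tool call to move; the robot and the scene stay as the last step left them, time stands still between calls to the robot, and variables do not carry over. Pictures are saved under pics/ and viewed, about 8 in all and at most 12, crops included, and the job is handed in when it is done.

Besides the shell and the picture viewer there is one more tool, called after "Request:" by a JSON object that holds its "op" and its "data". drive_tool: Moves the arm, as the interface text tells. Its arguments: {"type":"object","properties":{"steps":{"type":"array"},"claw":{"type":"number"},"force":{"type":"number"}},"required":["steps"]}

```bash
ls; mkdir -p pics; python3 - <<'E'
from workcell import *
import cv2,numpy as np
s=read_state();print({k:np.round(v,3).tolist() for k,v in s.items()})
for n in("scene","top"):
    print(n,camera_params(n)); cv2.imwrite(f"pics/{n}0.png",capture(n)[:,:,::-1])
print(read_state()["time_s"])
try: print(tcp_to_grasp)
except Exception as e: print(e)
E
```

```text
pics
{'time_s': 0.0, 'joint_positions': [-1.404, 0.478, 0.022, 1.556, -0.012, 1.109, -0.083], 'joint_velocities': [-0.003, 0.0, 0.001, -0.0, 0.001, -0.0, -0.001], 'tau': [-0.0, -58.286, 1.534, -27.261, -0.054, 0.017, 0.0], 'position': [183.034, 649.101, 221.706], 'orientation': [[-0.0, 0.271, 0.962], [-0.002, 0.962, -0.271], [-1.0, -0.002, 0.0]], 'ft_force': [0.2, -0.133, -0.124], 'moment': [-0.011, 0.011, -0.029], 'finger_gap': 1.003}
scene {'fov_y': 47.321332080906565, 'cx': 283.12320337891106, 'cy': 209.29880444981663, 'xyz': array([1156.69058904,   62.30581301,  866.28776807]), 'attitude': array([[-0.07520969, -0.79462647,  0.60242201],
       [ 0.99702458, -0.07016136,  0.0319275 ],
       [ 0.01689631,  0.60303081,  0.79753894]])}
top {'fov_y': 50.42434362204733, 'cx': 281.7176255807441, 'cy': 212.27709701479782, 'xyz': array([ 411.6995087 ,   27.68517824, 1205.04711934]), 'attitude': array([[-0.00266357,  0.99250517, -0.12217363],
       [-0.99999127, -0.00225016,  0.0035217 ],
       [ 0.00322039,  0.12218194,  0.99250249]])}
0.1
18.700000000000003
```

View pics/scene0.png

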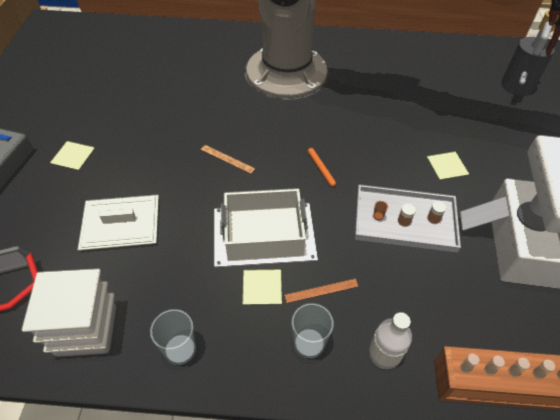

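View pics/top0.png

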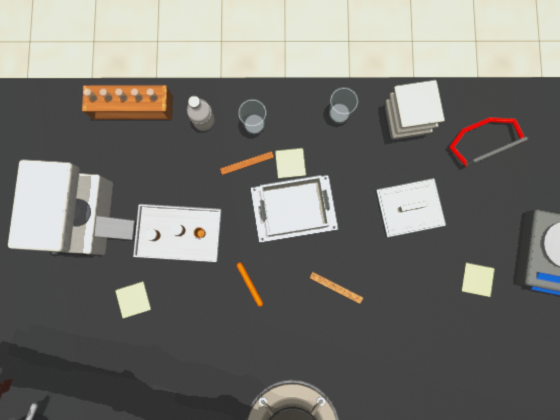

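The scene view shows the lid (120,222), tub (265,225) and tray (407,215), with the open jar at (380,210) and capped jars at (407,212) and (438,210). The top view shows the tray at (178,233), tub (295,208) and lid (411,207).

```bash
python3 - <<'E'
import cv2,numpy as np
a=cv2.imread("pics/top0.png")[168:272,128:448]; b=cv2.imread("pics/scene0.png")[180:272,70:470]
r=lambda i,s:cv2.resize(i,None,fx=s,fy=s,interpolation=cv2.INTER_CUBIC)
cv2.imwrite("pics/c1.png",np.vstack([r(a,2.5),r(b,2)]))
print(r(a,2.5).shape)
E
```

```text
(260, 800, 3)
```

View pics/c1.png

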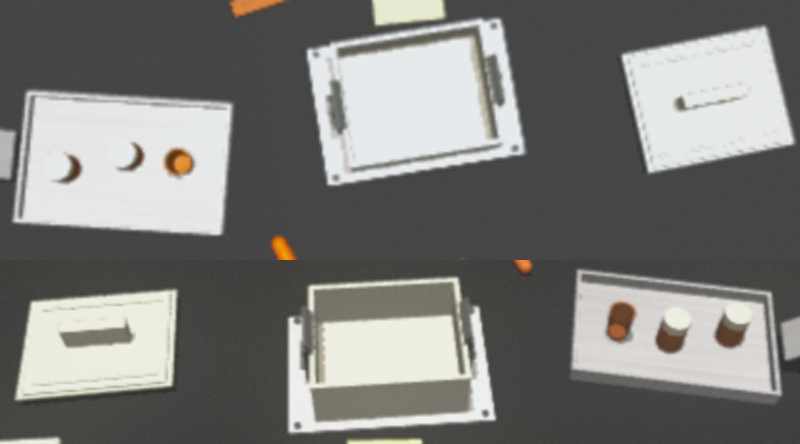

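The crops show the three jars in the tray, with the open one nearest the tub. The tub's rim corners are around (331..500, 25..172) and the lid is at right. I need a closer view for subpixel corners.

```bash
python3 - <<'E'
import cv2,numpy as np
t=cv2.imread("pics/top0.png"); s=cv2.imread("pics/scene0.png")
def r(i,x,y,w,h,k):
    o=cv2.resize(i[y:y+h,x:x+w],None,fx=k,fy=k,interpolation=cv2.INTER_CUBIC)
    o=cv2.convertScaleAbs(o,alpha=1.0)
    for c in range(0,w,10): cv2.putText(o,str(x+c),(c*k,8),0,.3,(0,255,255),1) if c%20==0 else 0; o[::6,c*k]=(0,160,255)
    for c in range(0,h,10): cv2.putText(o,str(y+c),(0,c*k+4),0,.3,(0,255,0),1) if c%20==0 else 0; o[c*k,::6]=(0,160,0)
    return o
cv2.imwrite("pics/c2.png",np.vstack([np.hstack([r(t,248,172,92,70,4),r(t,374,175,76,70,4)]),np.hstack([r(s,212,183,108,84,4)[:, :392],r(s,78,190,70,84,4)])]))
cv2.imwrite("pics/c3.png",np.hstack([r(t,130,200,94,66,4),r(s,352,182,108,66,4)[:,:424]]))
E
```

```text
(no output)
```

View pics/c2.png

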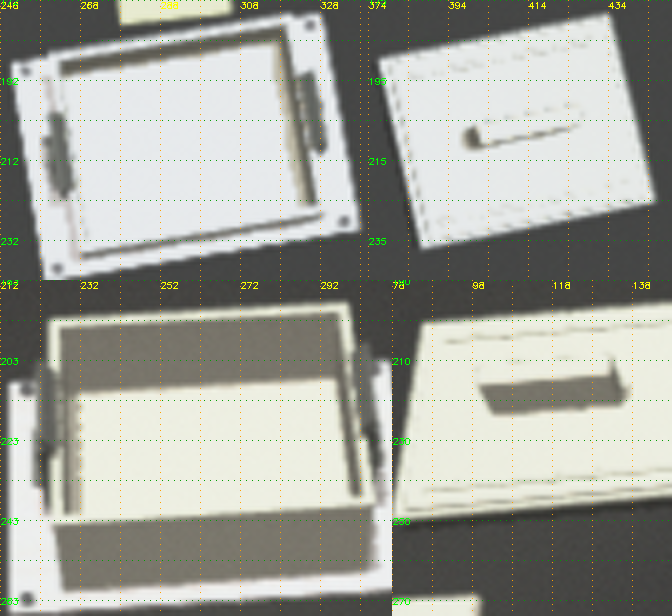

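View pics/c3.png

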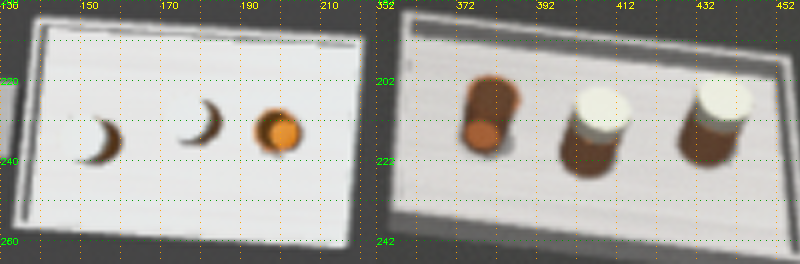

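The close crops give readable corners (4x, with grid): tub rim, lid plate and rib, and the cap ellipses. Now I'll triangulate and fit them.

```bash
cat >h.py <<'E'
from workcell import *
import numpy as np, cv2
from scipy.optimize import least_squares
def cams():
    return {n:camera_params(n) for n in("scene","top")}
C=cams()
def proj(n,P):
    c=C[n];f=210/np.tan(np.radians(c["fov_y"])/2)
    q=(np.atleast_2d(P)-c["xyz"])@c["attitude"]
    return np.c_[c["cx"]-f*q[:,0]/q[:,2],c["cy"]+f*q[:,1]/q[:,2]]
def fit(pts,x0,fixz=None):
    """pts: list (cam,u,v,lx,ly,lz); returns x,y,z,yaw"""
    L=np.array([p[3:] for p in pts],float)
    def res(x):
        z=x[2] if fixz is None else fixz
        c,s=np.cos(x[3]),np.sin(x[3])
        W=np.c_[x[0]+c*L[:,0]-s*L[:,1],x[1]+s*L[:,0]+c*L[:,1],z+L[:,2]]
        return np.concatenate([proj(p[0],w)[0]-p[1:3] for p,w in zip(pts,W)])
    r=least_squares(res,x0,loss="soft_l1"); return r.x,res(r.x).reshape(-1,2)
E
python3 - <<'E'
from h import *
S,T="scene","top"
tub=[(S,224.5,192.5,-65,-80,71),(S,299.25,188.75,-65,80,71),(S,224.5,244,65,-80,71),(S,305.5,239.25,65,80,71),(S,227,194.5,-60,-75,71),(S,296.75,191.25,-60,75,71),
(T,263,188.5,60,75,71),(T,319.5,178.5,60,-75,71),(T,329,225.5,-60,-75,71),(T,267.5,236.3,-60,75,71)]
zc=-19.5
lid=[(T,376.75,190,65,80,zc),(T,434.5,178.5,65,-80,zc),(T,445.75,225.5,-65,-80,zc),(T,387.5,236.75,-65,80,zc),
(S,86.5,200.7,-65,-80,zc),(S,78.3,249.2,65,-80,zc),(S,158,195.5,-65,80,zc),(S,156,243,65,80,zc)]
rib=[(S,100,217,7,-35,15),(S,133,214,7,35,15),(T,402.5,212,-7,35,15),(T,426.5,206,-7,-35,15)]
for n,p,x0 in(("tub",tub,[560,0,0,0]),("lid",lid,[560,-280,30,0]),("rib",rib,[560,-280,30,0])):
    for fz in(None,{"tub":0}.get(n,31)):
        x,r=fit(p,x0,fz);print(n,x.round(3));print(r.round(1).tolist())
for n,p in(("jarL",[(S,439.25,206.75,0,0,0),(T,151.5,234.7,0,0,0)]),("jarM",[(S,408.5,208.75,0,0,0),(T,176.5,230,0,0,0)]),("open",[(S,381.25,206,0,0,0),(T,199.5,232.75,0,0,0)])):
    for fz in(None,44 if n=="open" else 50):
        x,r=fit(p,[500,300,40,0],fz);print(n,x[:3].round(1),r.round(1).tolist())
# tray corners (outer top z=20)
tr=[(S,352+30/4,182+13/4,-70,-110,20),(S,352+(789-376)/4,182+58/4,-70,110,20),(T,130+37/4,200+18/4,70,110,20),(T,130+363/4,200+38/4,70,-110,20),(T,130+13/4,200+226/4,-70,110,20),(T,130+345/4,200+247/4,-70,-110,20)]
x,r=fit(tr,[520,280,0,0]);print("tray",x.round(3),r.round(1).tolist())
E
```

```text
tub [ 5.67105e+02 -9.72900e+00 -9.91100e+00  1.52000e-01]
[[0.3, 0.3], [-0.7, 0.4], [0.5, -0.7], [-0.7, -0.3], [0.1, -0.0], [-0.2, -0.2], [-0.5, -0.0], [-0.2, 1.2], [-2.0, -0.5], [1.9, -2.3]]
tub [ 5.72556e+02 -8.97600e+00  1.53410e+01  1.49000e-01]
[[-0.0, -0.7], [-0.2, -0.5], [0.0, -1.2], [-0.3, -0.7], [-0.2, -1.0], [0.2, -1.1], [-0.9, -2.9], [-0.1, -1.5], [-2.0, -2.9], [1.5, -4.8]]
lid [ 5.71215e+02 -3.26619e+02  2.60140e+01  1.90000e-01]
[[-0.0, -0.0], [-0.7, 0.5], [-0.8, -0.1], [-0.3, -0.0], [-0.4, 0.1], [-0.3, 0.1], [-0.0, -0.2], [-0.6, -0.3]]
lid [ 5.72427e+02 -3.25032e+02  2.98470e+01  1.91000e-01]
[[-0.2, -0.8], [-0.7, -0.4], [-0.7, -0.7], [-0.4, -0.6], [-0.6, -0.7], [-0.5, -0.5], [0.1, -1.2], [-0.4, -1.1]]
rib [ 5.70287e+02 -3.25990e+02  2.05320e+01  2.22000e-01]
[[-0.4, 0.3], [0.2, -0.2], [-0.9, -0.0], [0.6, 0.1]]
rib [ 5.72923e+02 -3.22572e+02  3.00740e+01  2.47000e-01]
[[-0.5, -1.2], [0.4, -2.4], [-1.0, -1.2], [0.5, -1.7]]
jarL [497.  366.4  41.5] [[-0.8, 0.0], [-1.1, -0.1]]
jarL [500.2 364.   40. ] [[-0.7, -1.3], [-1.1, -1.6]]
jarM [508.9 299.5  42.2] [[-0.3, 0.0], [-0.4, -0.0]]
jarM [511.5 297.8  40. ] [[-0.2, -1.3], [-0.4, -1.3]]
open [502.  241.4  36.4] [[-0.6, 0.0], [-0.8, -0.0]]
open [504.5 240.1  40. ] [[-0.5, -1.2], [-0.8, -1.2]]
tray [ 5.03610e+02  3.03509e+02 -6.84700e+00 -6.90000e-02] [[-0.6, -0.2], [-0.4, 0.2], [-0.4, -0.2], [-0.5, 0.2], [0.1, -0.2], [-0.4, 0.1]]
```

```bash
cat > m.py <<'E'
from h import *
S,T="scene","top"; o=.4
zc=-19.5
D=dict(tub=[(S,224.5,192.5,-65,-80,71),(S,299.25,188.75,-65,80,71),(S,224.5,244,65,-80,71),(S,305.5,239.25,65,80,71),(S,227,194.5,-60,-75,71),(S,296.75,191.25,-60,75,71),
(T,263,188.5,60,75,71),(T,319.5,178.5,60,-75,71),(T,328.75,225,-65,-80,71),(T,267.5,235.5,-65,80,71)],
lid=[(T,376.75,190,65,80,zc),(T,434.5,178.5,65,-80,zc),(T,445.75,225.5,-65,-80,zc),(T,387.5,236.75,-65,80,zc),
(S,86.5,200.7,-65,-80,zc),(S,78.3,249.2,65,-80,zc),(S,158,195.5,-65,80,zc),(S,156,243,65,80,zc)],
jarL=[(S,439.25,206.75,0,0,0),(T,151.5,234.7,0,0,0)],jarM=[(S,408.5,208.75,0,0,0),(T,176.5,230,0,0,0)],open=[(S,381.25,206,0,0,0),(T,199.5,232.75,0,0,0)],
tray=[(S,352+30/4,182+13/4,-70,-110,20),(S,352+(789-376)/4,182+58/4,-70,110,20),(T,130+37/4,200+18/4,70,110,20),(T,130+363/4,200+38/4,70,-110,20),(T,130+13/4,200+226/4,-70,110,20),(T,130+345/4,200+247/4,-70,-110,20)])
Z=dict(tub=0,lid=31,jarL=50,jarM=50,open=44,tray=0)
for n,p in D.items():
    p=[(a[0],a[1]-o,a[2]-o,*a[3:]) for a in p]
    for f in(None,Z[n]):
        x,r=fit(p,[550,0,30,0.],f);print(n,f,x.round(3),np.abs(r).max().round(1), r.mean(0).round(1))
    for c in (S,T):
        q=[a for a in p if a[0]==c];x,r=fit(q,[550,0,30,0.],Z[n]);print("   only",c,x[[0,1,3]].round(3),np.abs(r).max().round(1))
E
python3 m.py
```

```text
tub None [ 5.70085e+02 -9.50900e+00 -4.93200e+00  1.55000e-01] 1.1 [ 0.3 -0. ]
tub 0 [ 5.72407e+02 -9.24000e+00  3.03750e+01  1.53000e-01] 2.3 [ 0.3 -0.8]
   only scene [ 5.7381e+02 -9.4920e+00  1.5300e-01] 0.3
   only top [ 5.69226e+02 -8.24900e+00  1.58000e-01] 1.0
lid None [ 5.72126e+02 -3.25872e+02  2.87240e+01  1.90000e-01] 0.4 [-0. -0.]
lid 31 [ 572.736 -325.122   30.    -131.757] 0.7 [-0.  -0.3]
   only scene [ 573.646 -324.768    6.471] 0.6
   only top [ 5.71846e+02 -3.25280e+02  1.92000e-01] 0.3
jarL None [497.776 365.475  43.879   0.   ] 0.6 [-0.5 -0. ]
jarL 50 [499.926 363.722  30.      0.   ] 1.1 [-0.5 -1. ]
   only scene [502.546 364.231   0.   ] 0.0
   only top [497.157 362.169   0.   ] 0.0
jarM None [509.656 298.878  44.612   0.   ] 0.1 [0.1 0. ]
jarM 50 [511.368 297.653  30.      0.   ] 0.9 [ 0.1 -0.9]
   only scene [513.911 297.226   0.   ] 0.0
   only top [509.215 297.765   0.   ] 0.0
open None [502.837 240.802  38.861   0.   ] 0.3 [-0.3 -0. ]
open 44 [504.521 239.911  30.      0.   ] 0.9 [-0.3 -0.8]
   only scene [506.842 240.238   0.   ] 0.0
   only top [502.389 239.069   0.   ] 0.0
tray None [504.398 303.338  -4.581  31.349] 0.3 [-0.  0.]
tray 0 [505.002 302.317  30.     31.348] 1.2 [ 0.  -0.6]
   only scene [508.162 302.357  12.504] 0.5
   only top [ 5.04092e+02  3.02266e+02 -6.70000e-02] 0.3
```

Request:
{"op": "drive_tool", "data": {"steps": [[[0.02,-0.042,0.01,-0.136],[0.04,-0.084,0.02,-0.272],[0.06,-0.126,0.03,-0.408],[0.08,-0.168,0.04,-0.544],[0.1,-0.21,0.05,-0.68]]], "claw": 0.06, "force": 20}}

```text
time_s: 0.6
position: [283.6, 437.6, 272.7]
orientation: [[-0.0, 0.819, 0.573], [-0.0, 0.573, -0.819], [-1.0, -0.001, 0.0]]
ft_force: [0.7, 1.5, -0.5]
finger_gap: 0.687
```

Request:
{"op": "drive_tool", "data": {"steps": [[[0.04,-0.014,-0.015,-0.137],[0.08,-0.028,-0.03,-0.274],[0.12,-0.042,-0.045,-0.411],[0.16,-0.056,-0.06,-0.548],[0.197,-0.07,-0.073,-0.685]]]}}

```text
time_s: 1.1
position: [481.6, 368.6, 198.7]
orientation: [[-0.0, 0.997, -0.075], [-0.001, -0.075, -0.997], [-1.0, -0.0, 0.001]]
ft_force: [0.0, 1.0, -0.7]
finger_gap: 0.686
```

Request:
{"op": "drive_tool", "data": {"steps": [[[0.01,-0.003,-0.045,0],[0.02,-0.006,-0.09,0],[0.02,-0.006,-0.125,0],[0.02,-0.006,-0.13,0],[0.02,-0.006,-0.13,0]]]}}

```text
time_s: 1.6
position: [499.6, 363.3, 69.1]
orientation: [[-0.002, 0.998, -0.069], [-0.002, -0.069, -0.998], [-1.0, -0.002, 0.002]]
ft_force: [0.2, -0.6, 0.2]
finger_gap: 0.683
```

```bash
python3 - <<'E'
from h import *
p=read_state()["position"];print(p)
o=[]
for n in("scene","top"):
    i=capture(n)[:,:,::-1];cv2.imwrite(f"pics/{n}1.png",i)
    u=proj(n,[500,364,60])[0];x,y=int(u[0])-50,int(u[1])-40
    print(n,x,y,proj(n,p),proj(n,p+np.array([0,0,60.])))
    o.append(cv2.resize(i[max(y,0):y+80,x:x+100],None,fx=4,fy=4,interpolation=cv2.INTER_CUBIC))
cv2.imwrite("pics/c4.png",np.hstack(o))
E
```

```text
[499.55027659 363.33519892  69.06225433]
scene 389 162 [[440.72495637 199.77531354]] [[448.96479415 181.50734753]]
top 99 192 [[148.524002   232.81664556]] [[141.24256755 230.91714566]]
```

View pics/c4.png

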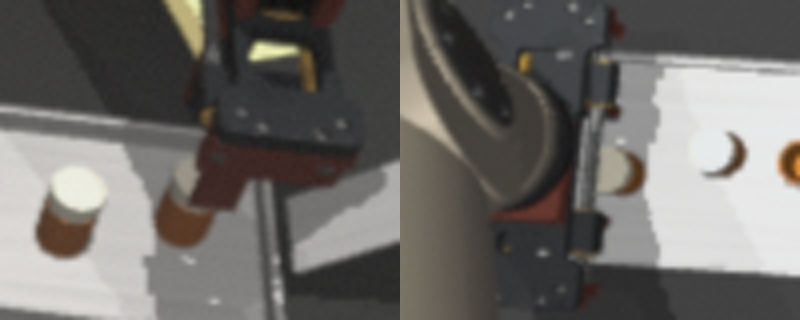

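The crops show the scene view with the finger in front of jar L (cap about (190,180)), and the top view with jar L's cap just beside the fingers (604,172). They agree with the estimate to within a few mm, so I'll descend and grip.

Request:
{"op": "drive_tool", "data": {"steps": [[[0,0,-0.025,0],[0,0,-0.044,0],[0,0,-0.049,0],[0,0,-0.049,0],[0,0,-0.049,0]]]}}

```text
time_s: 2.2
position: [501.1, 364.5, 22.4]
orientation: [[0.002, 0.998, -0.069], [0.002, -0.069, -0.998], [-1.0, 0.002, -0.002]]
ft_force: [-0.0, 0.5, 0.3]
finger_gap: 0.687
```

Request:
{"op": "drive_tool", "data": {"steps": [[[0,0,0,0],[0,0,0,0],[0,0,0,0],[0,0,0,0],[0,0,0,0]]], "claw": 0.015, "force": 20}}

```text
time_s: 2.7
position: [500.3, 363.7, 20.8]
orientation: [[0.0, 0.998, -0.069], [0.0, -0.069, -0.998], [-1.0, 0.0, -0.0]]
ft_force: [-1.2, 0.6, 1.5]
finger_gap: 0.338
```

Request:
{"op": "drive_tool", "data": {"steps": [[[0,0,0.045,0],[0,0,0.09,0],[0.009,-0.045,0.11,0],[0.018,-0.093,0.11,0],[0.027,-0.141,0.11,0]]]}}

```text
time_s: 3.2
position: [527.6, 221.6, 131.6]
orientation: [[0.002, 0.998, -0.068], [0.001, -0.068, -0.998], [-1.0, 0.002, -0.001]]
ft_force: [0.3, -1.1, -1.2]
finger_gap: 0.339
```

Request:
{"op": "drive_tool", "data": {"steps": [[[0.008,-0.042,0,0.05],[0.016,-0.085,0,0.1],[0.025,-0.13,0,0.15],[0.033,-0.17,0,0.2],[0.0395,-0.197,0,0.222]]]}}

```text
time_s: 3.7
position: [566.6, 21.8, 130.8]
orientation: [[-0.0, 0.989, 0.151], [-0.001, 0.151, -0.989], [-1.0, -0.0, 0.001]]
ft_force: [0.5, 0.5, -0.8]
finger_gap: 0.339
```

Request:
{"op": "drive_tool", "data": {"steps": [[[0,0,-0.03,0],[0,0,-0.07,0],[0,0,-0.095,0],[0,0,-0.102,0],[0,0,-0.102,0]]]}}

```text
time_s: 4.2
position: [565.8, 25.3, 28.2]
orientation: [[-0.002, 0.988, 0.152], [-0.0, 0.152, -0.988], [-1.0, -0.002, 0.0]]
ft_force: [-0.4, -0.9, -0.3]
finger_gap: 0.337
```

Request:
{"op": "drive_tool", "data": {"steps": [[[0,0,-0.001,0],[0,0,-0.001,0],[0,0,-0.001,0]]], "claw": 0.052}}

```text
time_s: 4.5
position: [567.2, 25.8, 28.2]
orientation: [[0.001, 0.988, 0.153], [0.0, 0.153, -0.988], [-1.0, 0.001, -0.0]]
ft_force: [-0.3, -1.7, 0.2]
finger_gap: 0.571
```

Request:
{"op": "drive_tool", "data": {"steps": [[[0,0,0.045,0],[0,0,0.09,0],[0,0.02,0.11,0],[-0.008,0.065,0.11,-0.04],[-0.016,0.112,0.11,-0.08]]]}}

```text
time_s: 5.0
position: [551.5, 138.1, 139.4]
orientation: [[0.003, 0.998, 0.068], [0.001, 0.068, -0.998], [-1.0, 0.003, -0.001]]
ft_force: [0.7, 0.1, -0.6]
finger_gap: 0.591
```

Request:
{"op": "drive_tool", "data": {"steps": [[[-0.01,0.045,0,-0.04],[-0.02,0.092,0,-0.08],[-0.03,0.135,0,-0.12],[-0.039,0.16,-0.02,-0.142],[-0.039,0.16,-0.06,-0.142]]], "claw": 0.06}}

```text
time_s: 5.5
position: [511.7, 305.4, 79.8]
orientation: [[0.005, 0.998, -0.062], [0.007, -0.062, -0.998], [-1.0, 0.004, -0.007]]
ft_force: [-0.5, 0.1, -1.2]
finger_gap: 0.685
```

```bash
python3 - <<'E'
from h import *
p=read_state()["position"];print(p)
o=[]
for n,c in(("scene",(330,215)),("top",(220,220))):
    i=capture(n)[:,:,::-1];cv2.imwrite(f"pics/{n}2.png",i)
    x,y=c[0]-130,c[1]-60
    o.append(cv2.resize(i[y:y+110,x:x+260],None,fx=3,fy=3,interpolation=cv2.INTER_CUBIC))
    print(x,y,proj(n,[511.4,297.7,50]))
cv2.imwrite("pics/c5.png",np.vstack(o)[:, :800][:600])
E
```

```text
[511.7464302  305.39640788  79.80016653]
200 155 [[408.22559223 207.44026966]]
90 160 [[176.14703226 228.76020209]]
```

View pics/c5.png

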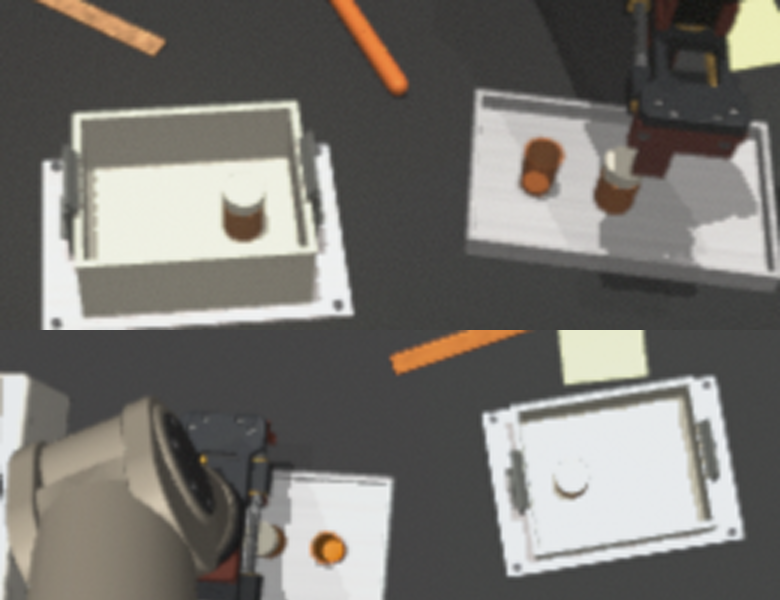

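Jar L stands upright in the tub at (243,210) in the scene half. The gripper is hovering by jar M in the tray and the open jar is untouched. I'll let it settle, then descend on M.

Request:
{"op": "drive_tool", "data": {"steps": [[[0,0,0,0],[0,0,0,0],[0,0,-0.03,0],[0,0,-0.058,0],[0,0,-0.058,0]]]}}

```text
time_s: 6.1
position: [510.9, 296.3, 18.6]
orientation: [[-0.002, 0.998, -0.07], [-0.002, -0.07, -0.998], [-1.0, -0.002, 0.002]]
ft_force: [-1.0, -1.1, 0.2]
finger_gap: 0.682
```

Request:
{"op": "drive_tool", "data": {"steps": [[[0,0,0,0],[0,0,0,0],[0,0,0,0],[0,0,0,0],[0,0,0,0]]], "claw": 0.015, "force": 20}}

```text
time_s: 6.6
position: [512.4, 298.1, 20.7]
orientation: [[0.001, 0.998, -0.069], [0.001, -0.069, -0.998], [-1.0, 0.001, -0.001]]
ft_force: [-0.3, 0.0, 5.5]
finger_gap: 0.337
```

Request:
{"op": "drive_tool", "data": {"steps": [[[0,0,0.045,0],[0,0,0.09,0],[0.009,-0.045,0.11,0],[0.018,-0.092,0.11,0],[0.027,-0.14,0.11,0]]]}}

```text
time_s: 7.1
position: [539.2, 156.9, 130.9]
orientation: [[0.002, 0.998, -0.067], [0.001, -0.067, -0.998], [-1.0, 0.002, -0.001]]
ft_force: [0.8, -0.5, -0.3]
finger_gap: 0.335
```

Request:
{"op": "drive_tool", "data": {"steps": [[[0.008,-0.045,0,0.05],[0.016,-0.09,0,0.1],[0.025,-0.135,0,0.15],[0.033,-0.175,0,0.2],[0.0387,-0.2015,0,0.222]]]}}

```text
time_s: 7.6
position: [577.3, -47.7, 130.0]
orientation: [[0.0, 0.989, 0.151], [-0.001, 0.151, -0.989], [-1.0, 0.0, 0.001]]
ft_force: [1.2, -0.5, -0.4]
finger_gap: 0.339
```

Request:
{"op": "drive_tool", "data": {"steps": [[[0,0,0,0],[0,0,-0.04,0],[0,0,-0.08,0],[0,0,-0.103,0],[0,0,-0.103,0]]]}}

```text
time_s: 8.1
position: [575.6, -42.3, 24.1]
orientation: [[-0.004, 0.988, 0.154], [0.0, 0.154, -0.988], [-1.0, -0.004, -0.001]]
ft_force: [-0.2, -0.0, 0.3]
finger_gap: 0.337
```

Request:
{"op": "drive_tool", "data": {"steps": [[[0,0,0,0],[0,0,0,0],[0,0,0,0],[0,0,0,0]]], "claw": 0.052}}

```text
time_s: 8.5
position: [577.8, -43.6, 27.4]
orientation: [[0.001, 0.988, 0.153], [0.0, 0.153, -0.988], [-1.0, 0.001, -0.0]]
ft_force: [-0.2, -0.3, 0.8]
finger_gap: 0.592
```

Request:
{"op": "drive_tool", "data": {"steps": [[[0,0,0.045,0],[0,0,0.09,0],[0,-0.02,0.11,0],[0,-0.067,0.11,0.01],[-0.002,-0.115,0.11,0.02]]]}}

```text
time_s: 9.0
position: [576.6, -158.8, 138.4]
orientation: [[0.003, 0.984, 0.176], [0.0, 0.176, -0.984], [-1.0, 0.003, 0.0]]
ft_force: [0.3, -0.2, 0.1]
finger_gap: 0.591
```

Request:
{"op": "drive_tool", "data": {"steps": [[[-0.001,-0.047,-0.01,0.01],[-0.002,-0.094,-0.02,0.017],[-0.003,-0.138,-0.035,0.017],[-0.003,-0.166,-0.06,0.017],[-0.003,-0.166,-0.067,0.017]]], "claw": 0.05}}

```text
time_s: 9.5
position: [569.3, -330.1, 68.0]
orientation: [[-0.003, 0.983, 0.182], [-0.002, 0.182, -0.983], [-1.0, -0.003, 0.002]]
ft_force: [-0.3, 0.0, 0.5]
finger_gap: 0.565
```

```bash
python3 - <<'E'
from h import *
p=read_state()["position"];print(p)
o=[]
for n,c in(("scene",(190,220)),("top",(355,210))):
    i=capture(n)[:,:,::-1];cv2.imwrite(f"pics/{n}3.png",i)
    x,y=c[0]-133,c[1]-50
    o.append(cv2.resize(i[y:y+100,x:x+266],None,fx=3,fy=3,interpolation=cv2.INTER_CUBIC))
    print(x,y,proj(n,[[572.5,-325,46],p]))
cv2.imwrite("pics/c6.png",np.vstack(o))
E
```

```text
[ 569.33207374 -330.07648527   68.00803448]
57 170 [[115.5613241  210.83834117]
 [110.8479932  203.14734191]]
222 160 [[414.4394796  205.12757972]
 [419.00649253 205.16163403]]
```

View pics/c6.png

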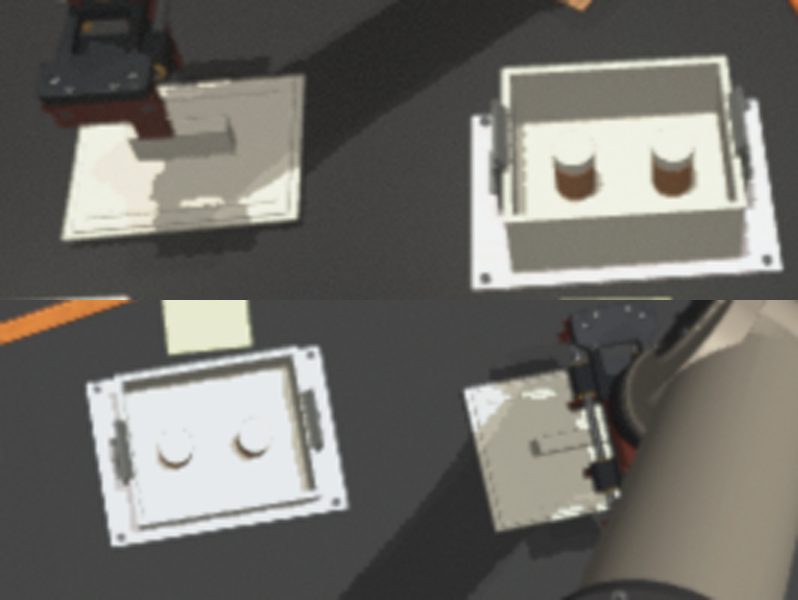

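Both jars stand upright in the tub at (575,165) and (672,165) in the scene half. The gripper hovers over the lid rib, which is at about (185,140). Descending to grip the rib.

Request:
{"op": "drive_tool", "data": {"steps": [[[0,0,0,0],[0,0,0,0],[0,0,-0.025,0],[0,0,-0.045,0],[0,0,-0.05,0]]]}}

```text
time_s: 10.1
position: [572.2, -322.7, 18.6]
orientation: [[-0.002, 0.982, 0.191], [0.002, 0.191, -0.982], [-1.0, -0.001, -0.002]]
ft_force: [-0.6, 0.8, 0.6]
finger_gap: 0.569
```

Request:
{"op": "drive_tool", "data": {"steps": [[[0,0,-0.002,0],[0,0,-0.002,0],[0,0,-0.002,0],[0,0,-0.002,0],[0,0,-0.002,0]]]}}

```text
time_s: 10.6
position: [572.7, -325.0, 18.3]
orientation: [[0.001, 0.982, 0.189], [-0.0, 0.189, -0.982], [-1.0, 0.001, 0.001]]
ft_force: [0.8, -0.2, 1.0]
finger_gap: 0.571
```

Request:
{"op": "drive_tool", "data": {"steps": [[[0,0,0,0],[0,0,0,0],[0,0,0,0],[0,0,0,0],[0,0,0,0]]], "claw": 0.0, "force": 50}}

```text
time_s: 11.1
position: [572.4, -324.8, 17.6]
orientation: [[0.0, 0.982, 0.189], [0.0, 0.189, -0.982], [-1.0, 0.0, -0.0]]
ft_force: [-0.1, -0.2, 0.2]
finger_gap: 0.158
```

Request:
{"op": "drive_tool", "data": {"steps": [[[0,0,0.03,0],[0,0,0.07,0],[0,0,0.11,0],[0,0.03,0.13,0],[0,0.07,0.13,0]]]}}

```text
time_s: 11.6
position: [573.6, -257.8, 151.5]
orientation: [[0.006, 0.983, 0.184], [-0.004, 0.184, -0.983], [-1.0, 0.005, 0.005]]
ft_force: [-0.3, 1.2, -1.7]
finger_gap: 0.158
```

Request:
{"op": "drive_tool", "data": {"steps": [[[0,0.042,0,-0.01],[0,0.085,0,-0.02],[0,0.128,0,-0.03],[0,0.17,0,-0.037],[0,0.205,0,-0.037]]]}}

```text
time_s: 12.1
position: [571.9, -47.0, 147.5]
orientation: [[-0.0, 0.988, 0.154], [0.001, 0.154, -0.988], [-1.0, -0.0, -0.001]]
ft_force: [0.5, 0.7, -0.8]
finger_gap: 0.155
```

Request:
{"op": "drive_tool", "data": {"steps": [[[0,0.025,0,0],[0,0.0405,0,0],[0,0.0405,-0.015,0],[0,0.0405,-0.033,0],[0,0.0405,-0.033,0]]]}}

```text
time_s: 12.6
position: [570.2, -11.4, 111.8]
orientation: [[-0.005, 0.989, 0.15], [-0.002, 0.15, -0.989], [-1.0, -0.005, 0.001]]
ft_force: [-0.5, -0.0, -1.6]
finger_gap: 0.156
```

Request:
{"op": "drive_tool", "data": {"steps": [[[0,0,0,0],[0,0,0,0],[0,0,0,0],[0,0,0,0],[0,0,0,0]]]}}

```text
time_s: 13.1
position: [572.6, -9.4, 115.0]
orientation: [[0.001, 0.988, 0.152], [0.0, 0.152, -0.988], [-1.0, 0.001, -0.0]]
ft_force: [-0.4, -0.1, -0.7]
finger_gap: 0.154
```

```bash
python3 - <<'E'
from h import *
p=read_state()["position"];print(p)
o=[]
for n,c in(("scene",(264,225)),("top",(294,208))):
    i=capture(n)[:,:,::-1];cv2.imwrite(f"pics/{n}4.png",i)
    x,y=c[0]-60,c[1]-50
    o.append(cv2.resize(i[y:y+100,x:x+120],None,fx=6,fy=6,interpolation=cv2.INTER_CUBIC)[:, :])
    print(x,y)
cv2.imwrite("pics/c7a.png",o[0]);cv2.imwrite("pics/c7b.png",o[1])
E
```

```text
[572.60517803  -9.36145069 115.02998908]
204 175
234 158
```

View pics/c7a.png

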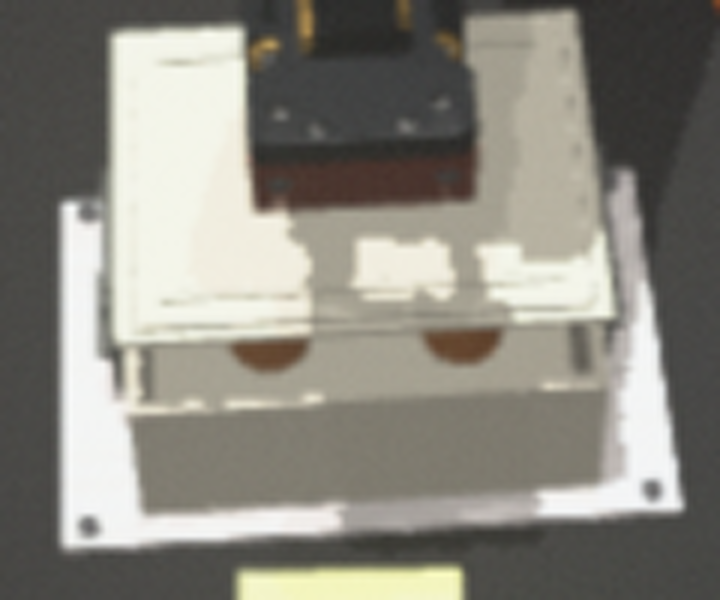

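View pics/c7b.png

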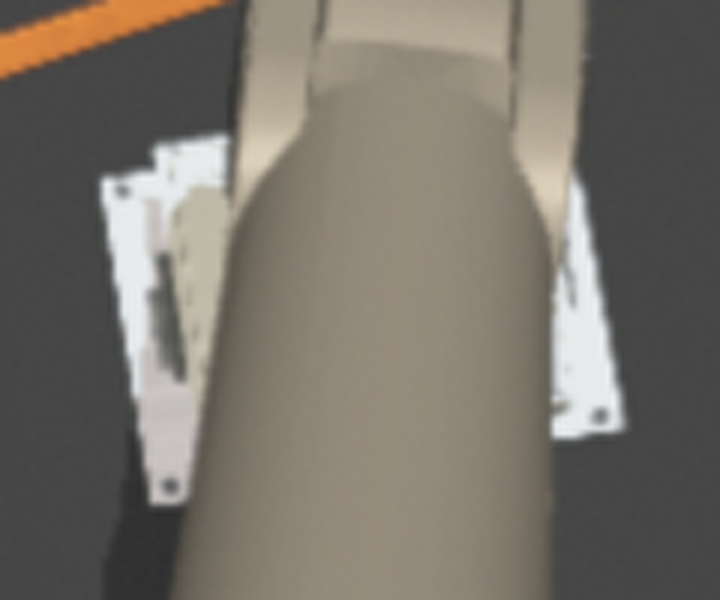

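```bash
python3 - <<'E'
from h import *
f=lambda X,Y:(204+(X-2.5)/6,175+(Y-2.5)/6)
P=[("scene",*f(*q),*l,-19.5) for q,l in(((110,33),(-65,-80)),((577,11),(-65,80)),((117,339),(65,-80)),((613,316),(65,80)))]
x,r=fit(P,[570,0,0,0.1],127.7);print(x,r.round(2).tolist())
x,r=fit(P,[570,0,100,0.1]);print(x)
P=[("scene",*f(*q),*l,71) for q,l in(((130,412),(65,-80)),((605,388),(65,80)))]
x,r=fit(P,[570,0,0,0.1],0);print("tub near",x,r.round(2).tolist())
E
```

```text
[ 5.71025137e+02 -9.87702735e+00 -1.04366831e-01  1.51578011e-01] [[0.72, -0.2], [-0.35, -0.12], [-0.41, 0.45], [0.15, -0.14]]
[ 5.70663261e+02 -9.91439243e+00  1.27222788e+02  1.51542658e-01]
tub near [ 5.73757067e+02 -8.74328159e+00 -5.07875974e-01  1.46568605e-01] [[-0.8, -0.0], [0.82, -0.08]]
```

```bash
python3 - <<'E'
from h import *
def W(x,y,a,l): c,s=np.cos(a),np.sin(a); return [x+c*l[0]-s*l[1],y+s*l[0]+c*l[1]]
w=W(572.5,-9.6,.152,(65,80))
for z in(106,108.5,110): print(z,proj("top",[*w,z]),"meas",234+(156-2.5)/6,158+(147-2.5)/6)
print("px per mm x",proj("top",[w[0]+1,w[1],108])-proj("top",[*w,108]))
i=cv2.imread("pics/top4.png")[176:216,246:276];j=cv2.imread("pics/top0.png")[176:236,246:340]
r=lambda a,k:cv2.resize(a,None,fx=k,fy=k,interpolation=cv2.INTER_CUBIC)
A=r(i,12);B=r(j,8)[:480,:]
B=r(cv2.imread("pics/top0.png")[176:216,246:276],12)
cv2.imwrite("pics/c8.png",np.hstack([A,B]))
E
```

```text
106 [[259.4528374  181.54367223]] meas 259.5833333333333 182.08333333333334
108.5 [[259.40647626 181.35294678]] meas 259.5833333333333 182.08333333333334
110 [[259.37856033 181.2381032 ]] meas 259.5833333333333 182.08333333333334
px per mm x [[ 0.00137846 -0.3937201 ]]
```

View pics/c8.png

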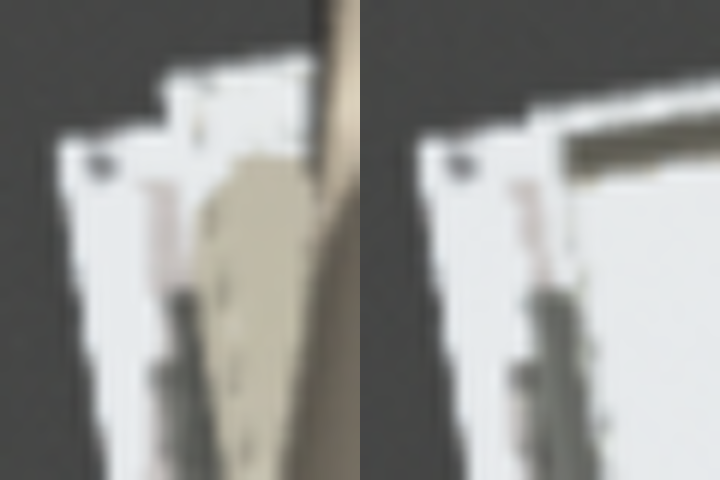

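Left: the lid corner is at (163,73). Right: the tub rim corner is at (168,105). Allowing for the height difference, the lid needs about +0.5 mm x and +0.7 mm y; the scene view says +2 and +0.7. I'll apply (+0.8, +0.6) mm and descend, watching the force.

Request:
{"op": "drive_tool", "data": {"steps": [[[0.0008,0.0006,-0.006,0],[0.0008,0.0006,-0.012,0],[0.0008,0.0006,-0.018,0],[0.0008,0.0006,-0.02,0],[0.0008,0.0006,-0.02,0]]]}}

```text
time_s: 13.7
position: [572.7, -8.8, 94.0]
orientation: [[-0.001, 0.988, 0.152], [-0.0, 0.152, -0.988], [-1.0, -0.001, 0.0]]
ft_force: [0.3, -0.3, -1.5]
finger_gap: 0.156
```

Request:
{"op": "drive_tool", "data": {"steps": [[[0,0,-0.001,0],[0,0,-0.002,0],[0,0,-0.003,0],[0,0,-0.004,0],[0,0,-0.004,0]]]}}

```text
time_s: 14.2
position: [573.2, -8.9, 90.7]
orientation: [[0.0, 0.988, 0.152], [-0.0, 0.152, -0.988], [-1.0, 0.0, 0.0]]
ft_force: [-0.3, -1.4, -0.2]
finger_gap: 0.16
```

Request:
{"op": "drive_tool", "data": {"steps": [[[0,0,-0.001,0],[0,0,-0.002,0],[0,0,-0.003,0],[0,0,-0.003,0],[0,0,-0.003,0]]]}}

```text
time_s: 14.7
position: [574.1, -8.8, 88.5]
orientation: [[0.002, 0.988, 0.152], [0.0, 0.152, -0.988], [-1.0, 0.002, 0.0]]
ft_force: [-0.4, -0.6, 5.7]
finger_gap: 0.157
```

Request:
{"op": "drive_tool", "data": {"steps": [[[0,0,-0.001,0],[0,0,-0.002,0],[0,0,-0.002,0],[0,0,-0.002,0],[0,0,-0.002,0]]]}}

```text
time_s: 15.2
position: [574.6, -8.7, 87.0]
orientation: [[0.003, 0.988, 0.152], [0.0, 0.152, -0.988], [-1.0, 0.003, 0.0]]
ft_force: [-1.0, 0.3, 9.0]
finger_gap: 0.151
```

Request:
{"op": "drive_tool", "data": {"steps": [[[0,0,-0.001,0],[0,0,-0.002,0],[0,0,-0.003,0],[0,0,-0.003,0],[0,0,-0.003,0]]]}}

```text
time_s: 15.7
position: [575.4, -8.8, 84.7]
orientation: [[0.005, 0.988, 0.153], [0.0, 0.153, -0.988], [-1.0, 0.005, 0.001]]
ft_force: [-1.2, 0.2, 13.5]
finger_gap: 0.157
```

Request:
{"op": "drive_tool", "data": {"steps": [[[0,0,-0.001,0],[0,0,-0.002,0],[0,0,-0.003,0],[0,0,-0.003,0],[0,0,-0.003,0]]]}}

```text
time_s: 16.2
position: [574.7, -6.5, 80.9]
orientation: [[0.003, 0.988, 0.154], [0.003, 0.154, -0.988], [-1.0, 0.003, -0.002]]
ft_force: [-0.5, 4.4, 6.5]
finger_gap: 0.157
```

Request:
{"op": "drive_tool", "data": {"steps": [[[0,0.0005,-0.001,0],[0,0.001,-0.002,0],[0,0.001,-0.003,0],[0,0.001,-0.003,0],[0,0.001,-0.003,0]]]}}

```text
time_s: 16.7
position: [574.9, -7.1, 78.2]
orientation: [[0.003, 0.988, 0.152], [0.001, 0.152, -0.988], [-1.0, 0.003, -0.001]]
ft_force: [0.2, 0.9, 9.7]
finger_gap: 0.155
```

Request:
{"op": "drive_tool", "data": {"steps": [[[0,0,-0.001,0],[0,0,-0.002,0],[0,0,-0.002,0],[0,0,-0.002,0],[0,0,-0.002,0]]]}}

```text
time_s: 17.2
position: [574.8, -7.1, 78.1]
orientation: [[0.003, 0.988, 0.152], [0.002, 0.152, -0.988], [-1.0, 0.004, -0.002]]
ft_force: [-7.1, 0.8, 28.8]
finger_gap: 0.156
```

```bash
python3 - <<'E'
from h import *
print(read_state()["ft_force"],read_state()["position"])
o=[]
for n,c in(("scene",(264,225)),("top",(294,208))):
    i=capture(n)[:,:,::-1];cv2.imwrite(f"pics/{n}5.png",i)
    x,y=c[0]-60,c[1]-42
    o.append(cv2.resize(i[y:y+84,x:x+(120 if n=="scene" else 40)],None,fx=5,fy=5,interpolation=cv2.INTER_CUBIC))
s=cv2.imread("pics/scene5.png")[180:264,350:470]
cv2.imwrite("pics/c9.png",np.hstack(o)); print(read_state()["ft_force"],read_state()["position"])
E
```

```text
[-7.14829519  0.82954676 28.78192685] [574.84864078  -7.11332374  78.14968747]
[-6.88934467  1.21314165 29.5356618 ] [574.8480592   -7.10475846  78.15114092]
```

View pics/c9.png

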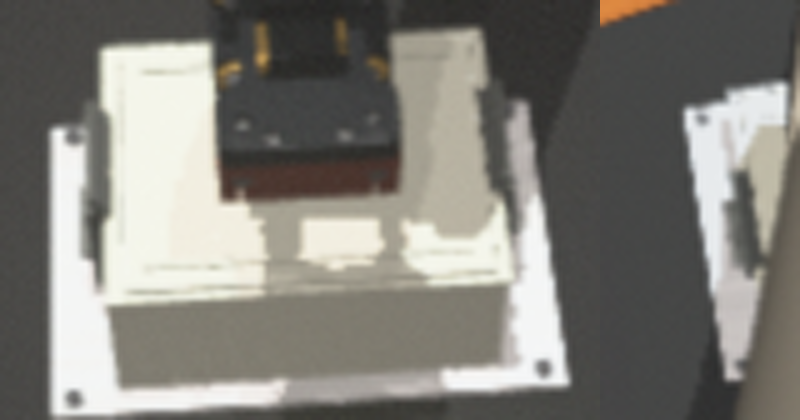

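The lid sits flush on the rim with both clips standing over its ends at (97,180) and (495,150). The z position stayed put while the force rose to 29 N, so it is at the hard stop. I'll check numerically that the open jar hasn't moved, then hand in.

```bash
python3 - <<'E'
from h import *
a=cv2.imread("pics/scene0.png")[197:223,370:394];b=cv2.imread("pics/scene5.png")
r=cv2.matchTemplate(b[180:245,350:415],a,cv2.TM_CCOEFF_NORMED);_,m,_,l=cv2.minMaxLoc(r)
print("open jar match",round(m,3),l[0]+350,l[1]+180,"expected 370 197")
print(read_state()["time_s"]);print(hand_in())
E
```

```text
open jar match 1.0 370 197 expected 370 197
17.3
the job is handed in; nothing more can be done
None
```

I put both capped jars in the tub, pressed the lid home and handed the job in at 17.3 s. The gripper was still holding the rib and pushing down with about 29 N. No verdict is reported, so what follows is from my own last checks.

- **Lid:** The push rose to about 13.5 N, then dropped as the lid passed the clips. After that the height held at about 78.1 mm while the force climbed from 10 to 29 N, which is the hard stop. The last picture shows it flush on the rim with both clips over its ends; the clip joints themselves I could not read.
- **Jars:** Both capped jars were seen upright in the tub before the lid went on. The open jar matches its starting image exactly, in the same place.
- **Disagreements:**
  - The two cameras differed by 4–5 mm in x on raised points, and put measured heights about 2–6 mm low. I averaged x and used the heights given in the task.
  - On its way down the lid settled about 2 mm off my commanded spot in x and in y. It should be centred to within the rim's 2–3 mm play, but about 7 N of sideways force remained at the end.

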